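# Hold the caddy handle post against the sprung stop

## Robot

A 6-joint arm with a two-finger parallel gripper is mounted at the origin on the work surface. World frame = base frame: x ahead of the robot, y to its left, z up, the work surface at z = 0. Lengths are in mm, angles in degrees, forces in N, time in s.
With the tool pointing down it reaches from about 300 to 850 mm from the base axis. Payload 4.2 kg.
Tool frame: the origin (TCP) lies at the centre of the arm's flange, where the gripper is bolted on; the fingertips stand 191 mm ahead of it and the grasp point (between the pads) lies 172 mm ahead of it; z points along the fingers, x is the direction in which the jaws open and shut, and the axes are right-handed (so a half turn about z gives the same grasp; the last joint's range is limited). The gripper opens to 91 mm and grips with 3 to 60 N. Pads are 32 mm wide; open, the fingers measure 118 mm over their backs; the gripper's body (76 mm by 178 mm) begins 60 mm behind the grasp point.
Start: joints at [67.265, 18.312, 89.639, -0, 72.044, -1.146], TCP at [211.566, 534.661, 404.776] pointing down, gripper open.
Joint ranges: [-177.97, 177.97], [-48.28, 115.42], [12.27, 149.76], [-77.06, 257.06], [2.81, 150.46], [-146.56, 146.56]. Speed limits (degrees/s): [147.25, 147.25, 180, 180, 180, 180].

## Interface

Orientations are given as [roll, pitch, yaw] about the fixed x, y, z axes, in that order (R = Rz(yaw) Ry(pitch) Rx(roll)).
In Python, from workcell import telemetry, imaging, env gives the robot as it stands. The module is installed in compiled form; this text tells all that it offers.
- The arm moves only by the tool jog_arm, never from a script. Its argument "series" is a list of rows, each a list of 3 entries, a list of its own where there are three numbers: the shift along the world's x, y, z in mm, then the turn, a rotation vector about the world's x, y, z in rad, then the opening, from 0 (shut) to 1 (fully open). In form: [[[x, y, z], [ax, ay, az], jaw], ...]. A call has exactly 5 rows; each row is the pose to reach, as a shift and turn from the pose measured when the call began; what a row does not reach only later rows make up. A row lasts 1/12 s, in which the tool goes at most 41.7 mm and 7.16 degrees, less where a joint would pass 70% of its speed; a pose out of reach is approached as far as the arm can. A call with a gripper value outside its range is refused whole. The fingers move at their own pace and stop on an object; "squeeze" is the grip in N (left out, the last holds). Time passes only in rows, so rows that repeat a pose let the fingers close, or fill a call up. It gives the time, the measured TCP pose, the force and the opening at its end, in the units of the state.
- telemetry.state(): the state, without advancing time (a new reading comes with each control period).
- imaging.grab_frame(name): name is "scene" or "top" or "wrist"; returns a dict with "pixels" (400x640x3 uint8, red, green, blue), "fov_y" (degrees; the focal length in pixels is half the picture's height over the tangent of half this angle, whatever the lens; pixels are square), "cx", "cy" (the principal point, pixels), "R" (3x3) and "t" (3): a world point X has camera coordinates R X + t; the wrist camera has in their place "T_tool_cam" (4x4, takes a point from camera to tool coordinates, whose origin is the TCP and whose axes are the tool frame's). Camera axes: x right, y down, z forward; pixel columns grow to the right and rows downward; lengths in mm; the calibration is good to about 2 mm. A picture is of the moment at which its call begins: read the wrist's pose just before it. There is no depth.
- env.job_done(): hands the job in, once; it reports no verdict.
The state is a dict: "time_s": time; "qpos": joint angles; "qvel": joint speeds; "effort": joint torques, N m; "ee_pos": TCP position; "ee_rot": TCP orientation; "force": force on the tool from outside, world axes, zero at the start; "torque": the same for the moment, N m; "gripper_width": finger opening in mm.
Only numpy, scipy, OpenCV 4.12 (cv2) and the standard library are available. Lean on these libraries where they do the work, as an engineer would, in place of code of your own. Each camera call takes 0.05 s, during which the arm holds its last target.

## Task

Stand the taller of the two wooden handle posts upright in the long slot of the caddy base, fully down and still clear of the cork-faced sprung stop, then slide it along the slot and press it against the cork with a steady push of about 10 N, never so hard that the stop is driven to the end of its travel. Finish while still gripping the post upright and pushing it, as a third hand for the person who will drive the screw: do not let go, keep the gripper itself off the cork, and leave everything else on the sideboard where it is.

Things in the scene. Friction and masses are not known exactly. Their poses are not given: they have to be found in the camera images.
- post: The taller pale wooden handle post, loose, standing on its end: 30 mm (its x) by 46 mm (its y) by 120 mm high, the top a half round of radius 23 mm (flat sides up to 97 mm); the lowest 5 mm is stepped in by 2 mm all round. 0.08 to 0.17 kg. Origin at the centre of the underside, z up. The two ends of its y axis are alike. Grip it across the 30 mm, along its x, with the grasp about 85 to 95 mm above its foot.
- spare: A shorter post of the same wood and section, 75 mm high, standing nearby; not to be used. Origin at the centre of the underside. The two posts may have changed places.
- caddy: The condiment caddy base, fixed to the sideboard: a brown wooden board 150 mm (x) by 320 mm (y) and 28 mm high, reaching from y = -200 to +120 mm of its origin, which lies on the sideboard's surface. The slot runs along its y axis; behind the stop (y = 60 to 108 mm) stands a wooden bracket 64 mm wide, its top 112 mm above the sideboard.
- slot (a point): Centre of the slot's floor, 34 mm along -y from the caddy's origin and 8 mm above the sideboard; axes as the caddy's. The slot is 32 mm wide (x), 82 mm long (y, -41 to +41 mm), 20 mm deep, its mouth slightly chamfered. The post stands in it with its y along the slot's y; centred at slot y = -14 mm its face is 10 mm clear of the cork, at -4 mm it just touches.
- pad (a point): Cork face of the sprung stop: an upright plate 40 mm wide (x), 8 mm thick (y), 50 mm high, its underside 61 mm and its top 111 mm above the sideboard. This point is the middle of the lower edge of the face that looks to -y, towards the post; at rest this face stands 19 mm along +y from the slot's centre. Axes as the caddy's.
- stop (a joint): How far the stop is pushed back, along the caddy's +y (m): 0 at rest, 0.020 at the end of its travel. Spring of 1000 N/m with no preload: 1 mm for each newton, so 10 N is 0.010.
- dish: Small grey ceramic pinch dish, 68 mm across, 28 mm high, loose on the -y end of the caddy board, centre about 150 mm along -y from the caddy's origin. Leave alone.
- mill: Press-button salt mill of clear acrylic with steel base and head, 54 mm across, 164 mm high, standing loose. Origin at the centre of its underside. Leave alone.
- nutcracker: Steel nutcracker lying flat, about 190 mm long, 65 mm wide, 16 mm high. Origin at its middle. Leave alone.
- bowl: Round bamboo bowl, 190 mm across, 65 mm high, loose. Leave alone.
- driver: Screwdriver lying flat, waiting for the person who fastens the post. Leave alone.
There are look-alikes about, which are no part of the job. What is shaped like the post but turquoise is not meant.

How it is judged:
By the outcome, as a careful person would: the job done as asked, in the order asked, and still so for the second after the job is handed in, while the arm keeps its last pose, push and grip.
It also fails if it takes over 45 s, if anything falls off the work surface, if the arm or the gripper's body presses on something with over 40 N, if the wrist force passes 120 N, or if a joint passes its speed limit or range.

## Working session

There is one attempt and no reset: what is moved stays moved. The work goes in short steps, Python scripts to look and compute and a tool call to move; the robot and the scene stay as the last step left them, time stands still between calls to the robot, and variables do not carry over. Pictures are saved under pics/ and viewed, and the job is handed in when it is done.

Besides the shell and the picture viewer there is one more tool, called after "Emit:" as name(argument=value, ...) on one line, values as JSON. jog_arm: Moves the arm, as the interface text tells. Its arguments: {"type":"object","properties":{"series":{"type":"array"},"squeeze":{"type":"number"}},"required":["series"]}

```bash
mkdir -p pics; cat > h.py <<'E'
import numpy as np, cv2, json, pickle
from workcell import telemetry, imaging, env
def grab(n,fn):
    s=telemetry.state(); f=imaging.grab_frame(n); f['state']=s
    cv2.imwrite('pics/%s.png'%fn,cv2.cvtColor(f['pixels'],cv2.COLOR_RGB2BGR)); pickle.dump(f,open('pics/%s.pkl'%fn,'wb')); return f
E
python3 - <<'E'
from h import *
s=telemetry.state();print(s)
for n in ['scene','top','wrist']:
    f=grab(n,n+'0'); print(n,{k:v for k,v in f.items() if k not in('pixels','state')})
E
```

```text
{'time_s': 0.0, 'qpos': array([ 6.72645764e+01,  1.83510620e+01,  8.97055347e+01, -2.54624435e-04,
        7.20429470e+01, -1.14513434e+00]), 'qvel': array([-0.00707322, -0.08529114, -0.07291459,  0.00623404, -0.08634704,
       -0.06076099]), 'effort': array([-2.08391881e-03, -4.12464809e+01, -2.31966877e+01,  7.26274517e-02,
        4.57011780e-02, -1.41608311e-04]), 'ee_pos': array([211.51054009, 534.50986918, 403.93169393]), 'ee_rot': array([-1.79998253e+02,  9.95287024e-02,  6.84097910e+01]), 'force': array([-0.52157434,  0.16681792, -0.20046562]), 'torque': array([ 0.03229438, -0.00265456, -0.04505092]), 'gripper_width': 91.10459601249113}
scene {'fov_y': 51.695352628194534, 'cx': 319.79977217648775, 'cy': 194.6794607467796, 'R': array([[ 0.747446  ,  0.66432202, -0.00085233],
       [ 0.37234085, -0.41999223, -0.82762843],
       [-0.55016976,  0.61829021, -0.56127574]]), 't': array([-359.70258702, -143.86738617, 1650.42905474])}
top {'fov_y': 49.84727856008452, 'cx': 326.1938322648976, 'cy': 196.764160463474, 'R': array([[-0.07566506, -0.99711797, -0.00552684],
       [-0.97616396,  0.07520344, -0.20358871],
       [ 0.2034176 , -0.01000945, -0.9790409 ]]), 't': array([  -8.79781555,  503.20403463, 1300.72498604])}
wrist {'fov_y': 63.60602479695948, 'cx': 311.44909481022773, 'cy': 204.0286526489659, 'T_tool_cam': array([[ 9.99999754e-01,  1.56838133e-04,  6.83947739e-04,
        -1.56317166e-01],
       [-3.18560282e-04,  9.69939200e-01,  2.43347174e-01,
        -6.80280783e+01],
       [-6.25221606e-04, -2.43347332e-01,  9.69939011e-01,
         2.11095404e+01],
       [ 0.00000000e+00,  0.00000000e+00,  0.00000000e+00,
         1.00000000e+00]])}
```

View pics/scene0.png

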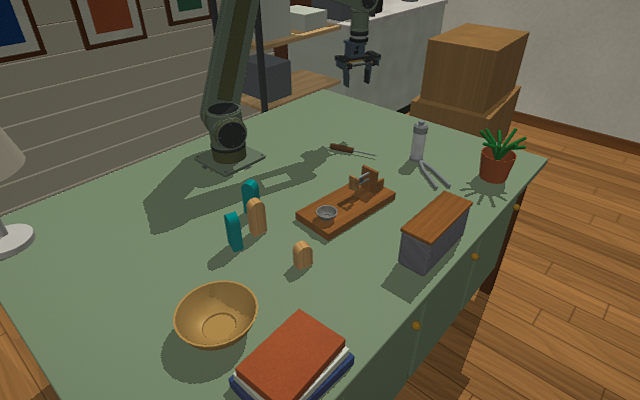

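View pics/top0.png

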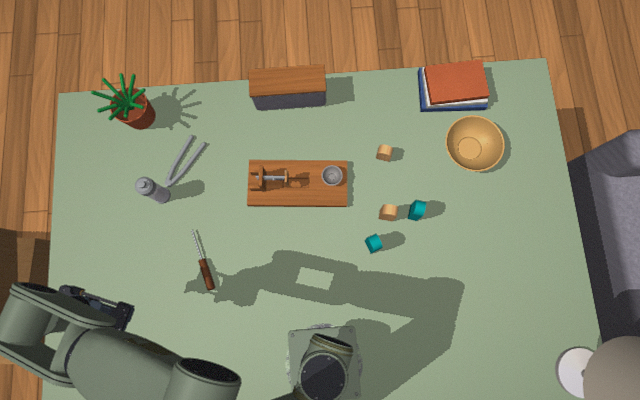

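View pics/wrist0.png

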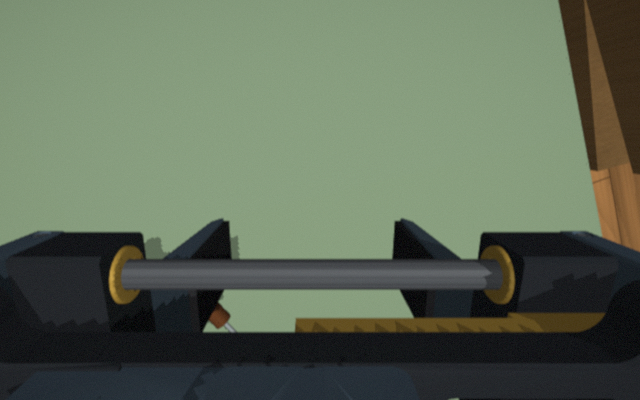

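Pale candidates: scene (257,216) / top (388,212), and scene (302,255) / top (385,153). The turquoise look-alikes are at scene (233,232) and (250,195). The post at scene (257,216) looks the taller of the two pale ones, so I'll confirm it in a crop.

```bash
python3 - <<'E'
from h import *
a=cv2.imread('pics/scene0.png');b=cv2.imread('pics/top0.png')
c=cv2.resize(a[165:285,210:330],None,fx=5,fy=5,interpolation=cv2.INTER_CUBIC)
cv2.imwrite('pics/c1.png',c)
c=cv2.resize(b[130:260,235:435],None,fx=4,fy=4,interpolation=cv2.INTER_CUBIC)
cv2.imwrite('pics/c2.png',c)
c=cv2.resize(a[150:245,285:405],None,fx=6,fy=6,interpolation=cv2.INTER_CUBIC)
cv2.imwrite('pics/c3.png',c)
E
```

```text
(no output)
```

View pics/c1.png

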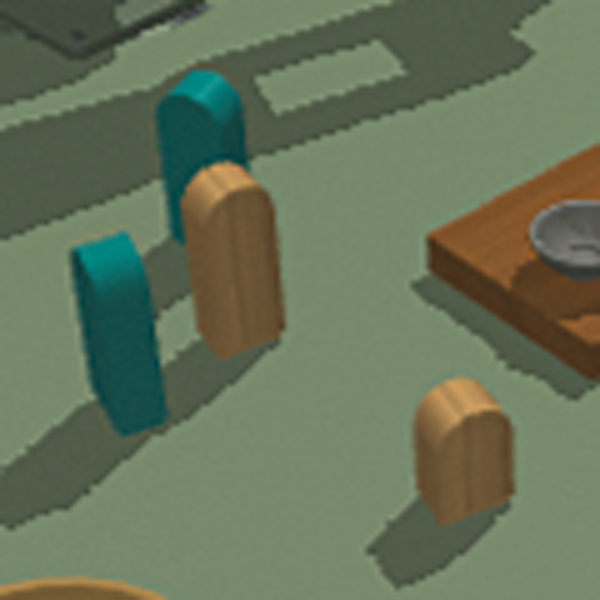

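View pics/c2.png

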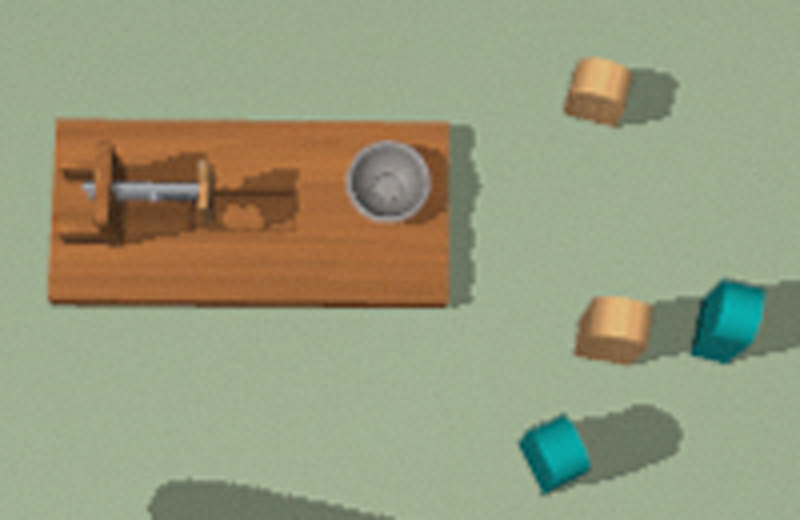

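View pics/c3.png

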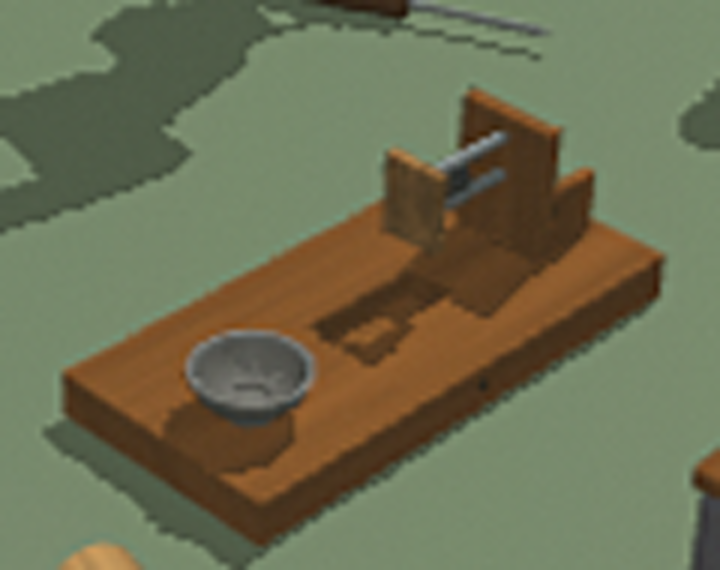

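The crop confirms it: the taller pale post is at scene (257,216) / top (388,212), its half-round axis running roughly along world y. The short one at (302,255) is the spare. Now I'll measure.

```bash
cat >> h.py <<'E'
from scipy.spatial.transform import Rotation as Ro
def cam(f):
    if 'R' in f: R=np.array(f['R']);t=np.array(f['t']); return R,t
    s=f['state'];W=np.eye(4);W[:3,:3]=Ro.from_euler('xyz',s['ee_rot'],degrees=True).as_matrix();W[:3,3]=s['ee_pos']
    C=np.linalg.inv(W@np.array(f['T_tool_cam'])); return C[:3,:3],C[:3,3]
def ray(f,uv):
    R,t=cam(f);F=200/np.tan(np.radians(f['fov_y']/2))
    d=R.T@np.array([(uv[0]-f['cx'])/F,(uv[1]-f['cy'])/F,1]);o=-R.T@t; return o,d/np.linalg.norm(d)
def onz(f,uv,z):
    o,d=ray(f,uv); return o+d*(z-o[2])/d[2]
def proj(f,X):
    R,t=cam(f);F=200/np.tan(np.radians(f['fov_y']/2)); p=R@np.array(X,float)+t; return np.array([F*p[0]/p[2]+f['cx'],F*p[1]/p[2]+f['cy']])
def load(n): return pickle.load(open('pics/%s.pkl'%n,'rb'))
E
python3 - <<'E'
from h import *
T=load('top0');S=load('scene0')
for n,p in dict(FL=(56,120),FR=(449,122),NR=(446,301),NL=(50,300)).items():
    print(n,onz(T,(p[0]/4+235-.4,p[1]/4+130-.4),28).round(1))
# scene crop c3 corners /6 + (285,150): left, near, right
for n,p in dict(L=(64,374),N=(262,504),R=(662,258)).items():
    print('scene',n,onz(S,(p[0]/6+285-.4,p[1]/6+150-.4),28).round(1))
# post foot corners in scene c1 /5+(210,165)
for n,p in dict(footL=(205,345),footN=(230,357),footR=(284,332)).items():
    print(n,onz(S,(p[0]/5+210-.4,p[1]/5+165-.4),0).round(1))
# ridge top in scene / top
print('ridge scene',onz(S,(222/5+209.6,165/5+164.6),120).round(1))
for p in [(585,312),(648,311)]: print('ridge top',onz(T,(p[0]/4+234.6,p[1]/4+129.6),120).round(1))
for p in [(578,352),(622,362)]: print('foot top',onz(T,(p[0]/4+234.6,p[1]/4+129.6),0).round(1))
for p in [(694,353),(726,362)]: print('turq foot',onz(T,(p[0]/4+234.6,p[1]/4+129.6),0).round(1))
for p in [(712,305),(735,280),(765,290)]: print('turq top',onz(T,(p[0]/4+234.6,p[1]/4+129.6),115).round(1))
E
```

```text
FL [648.8 195.5  28. ]
FR [ 622.4 -123.6   28. ]
NR [ 474.9 -108.6   28. ]
NL [499.9 206.1  28. ]
scene L [ 473.4 -108.1   28. ]
scene N [ 621.5 -120.2   28. ]
scene R [648.9 194.3  28. ]
footL [ 422.  -251.9    0. ]
footN [ 442.1 -249.3    0. ]
footR [ 448.8 -211.3    0. ]
ridge scene [ 422.7 -224.7  120. ]
ridge top [ 441.8 -205.4  120. ]
ridge top [ 438.9 -252.   120. ]
foot top [ 430.1 -212.9    0. ]
foot top [ 419.3 -247.4    0. ]
turq foot [ 422.2 -306.1    0. ]
turq foot [ 412.9 -330.9    0. ]
turq top [ 440.6 -300.8  115. ]
turq top [ 458.2 -320.1  115. ]
turq top [ 448.9 -341.4  115. ]
```

Emit:
jog_arm(series=[[[21, -34, 3], [0, 0, -0.1], 1], [[42, -68, 6], [0, 0, -0.2], 1], [[63, -102, 9], [0, 0, -0.3], 1], [[84, -136, 12], [0, 0, -0.4], 1], [[105, -170, 16], [0, 0, -0.5], 1]])

```text
time_s: 0.57
ee_pos: [316.9, 362.9, 419.8]
ee_rot: [180.0, 0.1, 39.5]
force: [0.9, 0.5, -0.6]
gripper_width: 91.2
```

Emit:
jog_arm(series=[[[21, -34, 0], [0, 0, -0.1], 1], [[42, -68, 0], [0, 0, -0.2], 1], [[63, -102, 0], [0, 0, -0.3], 1], [[84, -136, 0], [0, 0, -0.4], 1], [[105, -170, 0], [0, 0, -0.5], 1]])

```text
time_s: 0.98
ee_pos: [422.3, 191.0, 419.8]
ee_rot: [180.0, 0.1, 10.6]
force: [0.8, 0.3, 0.4]
gripper_width: 91.2
```

Emit:
jog_arm(series=[[[21, -34, 0], [0, 0, -0.1], 1], [[42, -68, 0], [0, 0, -0.2], 1], [[63, -102, 0], [0, 0, -0.27], 1], [[84, -136, 0], [0, 0, -0.27], 1], [[105, -170, 0], [0, 0, -0.27], 1]])

```text
time_s: 1.4
ee_pos: [527.9, 19.0, 419.7]
ee_rot: [180.0, 0.1, -4.9]
force: [1.6, 0.8, 0.7]
gripper_width: 91.7
```

Emit:
jog_arm(series=[[[16, -30, 0], [0, 0, 0], 1], [[33, -55, 0], [0, 0, 0], 1], [[33, -55, 0], [0, 0, 0], 1], [[33, -55, 0], [0, 0, 0], 1], [[33, -55, 0], [0, 0, 0], 1]])

```text
time_s: 1.82
ee_pos: [560.6, -35.8, 419.2]
ee_rot: [-180.0, 0.2, -4.9]
force: [0.6, -0.1, -1.0]
gripper_width: 91.0
```

```bash
python3 - <<'E'
from h import *
grab('wrist','w1')
E
```

```text
(no output)
```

View pics/w1.png

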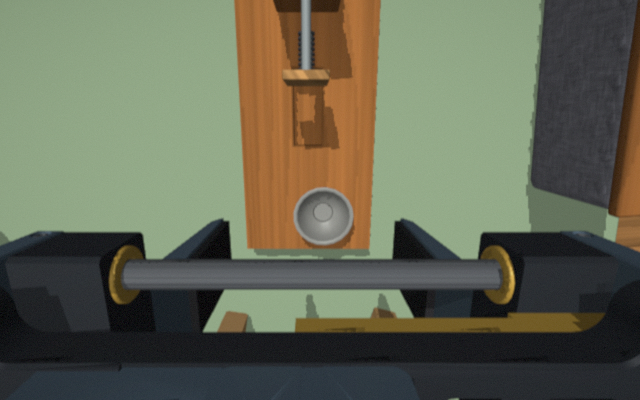

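The wrist picture shows the board, with the slot at about (308,115), the cork plate at (306,75) and the dish at (323,215). I'll enlarge it to read the edges.

```bash
python3 - <<'E'
from h import *
a=cv2.imread('pics/w1.png')
cv2.imwrite('pics/c4.png',cv2.resize(a[60:160,260:360],None,fx=6,fy=6,interpolation=cv2.INTER_CUBIC))
E
```

```text
(no output)
```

View pics/c4.png

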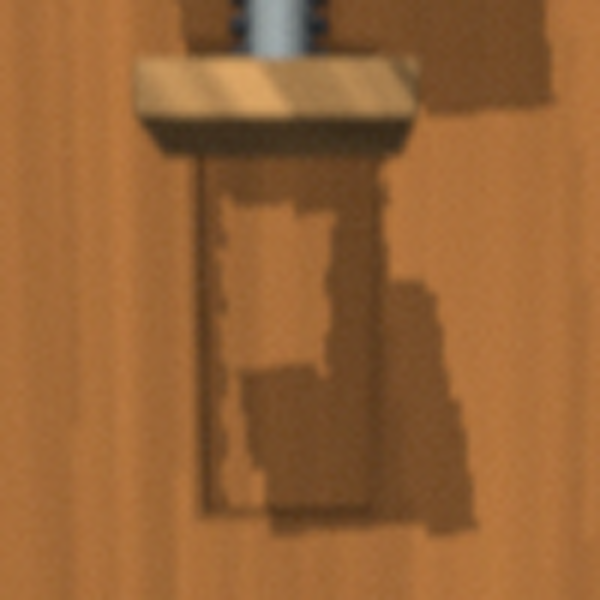

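```bash
python3 - <<'E'
from h import *
W=load('w1')
P=lambda p,z:onz(W,(p[0]/6+260-.42,p[1]/6+60-.42),z)
q={k:P(v,28) for k,v in dict(L1=(196,180),L2=(203,515),R1=(384,180),R2=(379,515)).items()}
for k,v in q.items(): print(k,v.round(1))
for a,b in('L1','L2'),('R1','R2'):
    d=q[a]-q[b]; print('yaw',np.degrees(np.arctan2(-d[0],d[1])))
print('end mid',((q['L2']+q['R2'])/2).round(1),'mid upper',((q['L1']+q['R1'])/2).round(1))
a,b=P((137,120),111),P((417,120),111); print('pad front top',a.round(1),b.round(1),((a+b)/2).round(1),np.linalg.norm(a-b))
# board corners from full image edges
for p in [(248,248),(370,248),(235.5,0),(380.5,0)]: print(onz(W,p,28).round(1))
E
```

```text
L1 [547.3  69.5  28. ]
L2 [542.7   9.8  28. ]
R1 [581.2  66.6  28. ]
R2 [575.7   7.   28. ]
yaw -4.456646399356405
yaw -5.275120844343952
end mid [559.2   8.4  28. ] mid upper [564.3  68.   28. ]
pad front top [544.2  69.7 111. ] [583.1  66.3 111. ] [563.7  68.  111. ] 39.06259009109224
[ 474.9 -108.8   28. ]
[ 623.8 -121.3   28. ]
[498.2 160.8  28. ]
[645.7 147.9  28. ]
```

Emit:
jog_arm(series=[[[-17, -35, 0], [0, 0, 0], 1], [[-34, -70, 0], [0, 0, 0], 1], [[-51, -105, 0], [0, 0, 0], 1], [[-68, -140, 0], [0, 0, 0], 1], [[-85, -175, 0], [0, 0, 0], 1]])

```text
time_s: 2.28
ee_pos: [474.1, -210.0, 419.8]
ee_rot: [-180.0, 0.2, -4.7]
force: [0.2, -0.4, 0.3]
gripper_width: 91.1
```

Emit:
jog_arm(series=[[[-17, -35, 0], [0, 0, 0], 1], [[-34, -70, 0], [0, 0, 0], 1], [[-41, -90, 0], [0, 0, 0], 1], [[-41, -90, 0], [0, 0, 0], 1], [[-41, -90, 0], [0, 0, 0], 1]])

```text
time_s: 2.7
ee_pos: [432.8, -299.5, 420.0]
ee_rot: [-179.9, 0.2, -4.7]
force: [-0.3, 0.2, -0.6]
gripper_width: 91.3
```

```bash
python3 - <<'E'
from h import *
grab('wrist','w2')
a=cv2.imread('pics/w2.png')
cv2.imwrite('pics/c5.png',cv2.resize(a[0:240,200:440],None,fx=2.5,fy=2.5,interpolation=cv2.INTER_CUBIC))
E
```

```text
(no output)
```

View pics/w2.png

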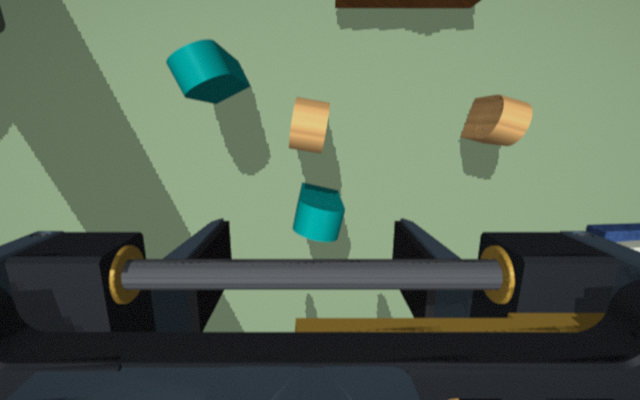

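View pics/c5.png

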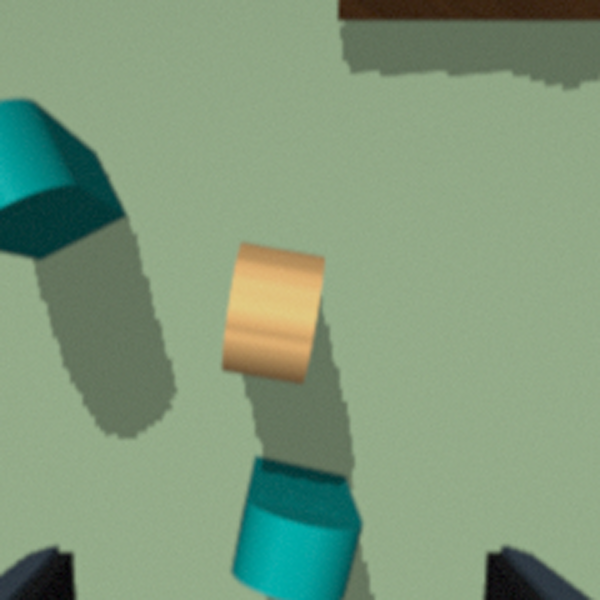

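The wrist picture shows the pale tall post at (310,125), with turquoise look-alikes at (207,70) and (320,212) and the spare at (497,120). The post is almost directly under the camera.

```bash
python3 - <<'E'
from h import *
W=load('w2');h=cv2.cvtColor(W['pixels'],cv2.COLOR_RGB2HSV)
m=cv2.inRange(h,(5,70,110),(25,255,255)); m[:, :270]=0;m[:,350:]=0;m[:80]=0;m[180:]=0
c=max(cv2.findContours(m,0,cv2.CHAIN_APPROX_NONE)[0],key=cv2.contourArea)
r=cv2.minAreaRect(c);b=cv2.boxPoints(r);print(r,b.round(1))
for z in(97,): 
    P=np.array([onz(W,p,z) for p in b]);print(P.round(1),P.mean(0).round(1))
    for i in range(4):
        d=P[(i+1)%4]-P[i];print(np.linalg.norm(d).round(1),np.degrees(np.arctan2(-d[0],d[1])).round(1))
T=load('top0')
# check vs other views
C=P.mean(0)
for f,n in((T,'top0'),(load('scene0'),'scene0')):
    print(n,proj(f,[C[0],C[1],0]).round(1),proj(f,[C[0],C[1],120]).round(1))
E
```

```text
((308.6459655761719, 124.57568359375), (35.767417907714844, 51.15572738647461), 8.972626686096191) [[287.  147.1]
 [295.   96.5]
 [330.3 102.1]
 [322.3 152.6]]
[[ 413.4 -250.6   97. ]
 [ 425.  -206.9   97. ]
 [ 456.  -214.3   97. ]
 [ 445.6 -258.4   97. ]] [ 435.  -232.5   97. ]
45.1 -14.8
31.9 -103.3
45.3 166.7
33.1 76.4
top0 [385.  215.6] [390.2 209.1]
scene0 [258.2 232.4] [254.7 200.3]
```

Emit:
jog_arm(series=[[[1, 34, 0], [0, 0, -0.08], 0.75], [[2.2, 67, 0], [0, 0, -0.161], 0.75], [[2.2, 67, -20], [0, 0, -0.161], 0.75], [[2.2, 67, -40], [0, 0, -0.161], 0.75], [[2.2, 67, -60], [0, 0, -0.161], 0.75]])

```text
time_s: 3.17
ee_pos: [435.9, -229.1, 359.9]
ee_rot: [-179.9, 0.1, -13.6]
force: [-0.4, -0.2, 0.2]
gripper_width: 68.6
```

```bash
python3 - <<'E'
from h import *
f=grab('wrist','w3');print(telemetry.state()['ee_pos'],telemetry.state()['ee_rot'],telemetry.state()['gripper_width'])
E
```

```text
[ 434.79648555 -228.78546743  355.81437145] [-179.78944616    0.54711193  -13.66753278] 68.3338276776465
```

View pics/w3.png

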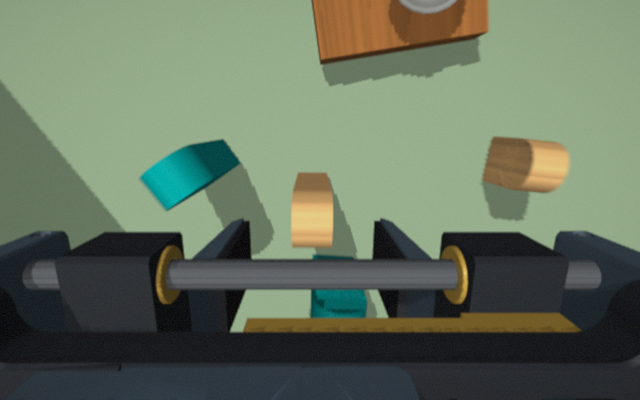

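```bash
python3 - <<'E'
from h import *
W=load('w3');h=cv2.cvtColor(W['pixels'],cv2.COLOR_RGB2HSV)
m=cv2.inRange(h,(5,70,110),(25,255,255)); m[:, :270]=0;m[:,350:]=0;m[:150]=0;m[300:]=0
for r in range(174,252,6):
    x=np.where(m[r])[0]; print(r,x.min() if len(x) else '',x.max() if len(x) else '')
print(onz(W,(313,247.5),97).round(1), proj(W,[435-23*.24,-232.5-22.3,97]),proj(W,[435,-232.5,120]))
l,rr=onz(W,(292,238),100),onz(W,(333,238),100);print(l,rr,(l+rr)/2)
E
```

```text
174 298 326
180 296 328
186 294 330
192 293 331
198 292 332
204 292 332
210 291 333
216 291 332
222 291 332
228 291 332
234 291 332
240 292 332
246 293 331
[ 430.4 -256.5   97. ] [311.37790282 245.87234688] [311.48590058 227.44937573]
[ 416.54318698 -243.70441817  100.        ] [ 447.78099561 -251.25622429  100.        ] [ 432.1620913  -247.48032123  100.        ]
```

Emit:
jog_arm(series=[[[0, -4, -18], [0, 0, -0.005], 0.75], [[0, -4, -37], [0, 0, -0.005], 0.75], [[0, -4, -56], [0, 0, -0.005], 0.75], [[0, -4, -75], [0, 0, -0.005], 0.75], [[0, -4, -92], [0, 0, -0.005], 0.75]])

```text
time_s: 3.63
ee_pos: [435.3, -231.3, 263.5]
ee_rot: [-179.8, 0.5, -13.8]
force: [0.6, 0.4, -0.4]
gripper_width: 68.4
```

```bash
python3 - <<'E'
from h import *
s=telemetry.state();print(s['ee_pos'],s['ee_rot'],s['force'])
f=grab('wrist','w4');grab('scene','s4')
a=cv2.imread('pics/s4.png');cv2.imwrite('pics/c6.png',cv2.resize(a[90:290,160:360],None,fx=3,fy=3,interpolation=cv2.INTER_CUBIC))
E
```

```text
[ 435.30813651 -231.26355975  263.49371259] [-179.77031097    0.54086324  -13.82014179] [ 0.59795986  0.39358925 -0.44675294]
```

View pics/c6.png

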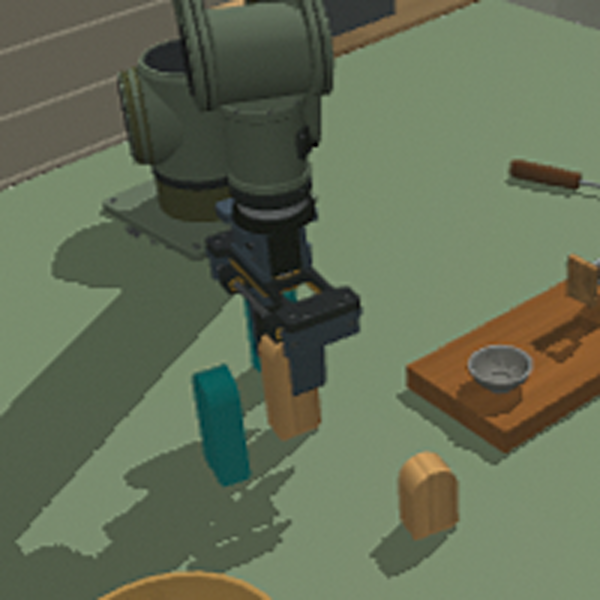

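View pics/w4.png

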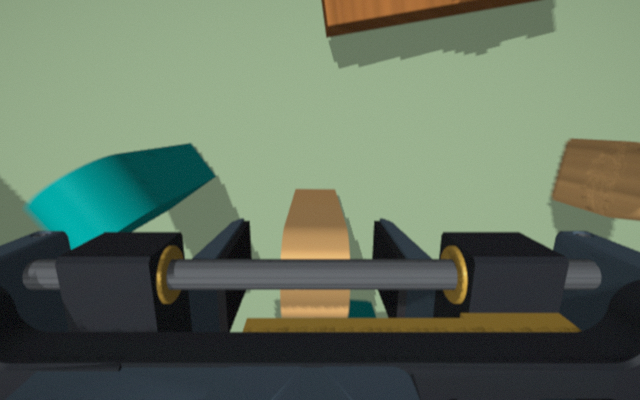

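Emit:
jog_arm(series=[[[-1, -1, -1], [-0.006, -0.008, 0], 0.75], [[-1, -1, -1], [-0.006, -0.008, 0], 0.5], [[-1, -1, -1], [-0.006, -0.008, 0], 0], [[-1, -1, -1], [-0.006, -0.008, 0], 0], [[-1, -1, -1], [-0.006, -0.008, 0], 0]], squeeze=45)

```text
time_s: 4.15
ee_pos: [433.7, -232.1, 262.0]
ee_rot: [-179.9, 0.2, -13.8]
force: [0.3, 0.5, -0.0]
gripper_width: 44.4
```

Emit:
jog_arm(series=[[[0, 0, 0], [0, 0, 0], 0], [[0, 0, 0], [0, 0, 0], 0], [[0, 0, 0], [0, 0, 0], 0], [[0, 0, 3], [0, 0, 0], 0], [[0, 0, 6], [0, 0, 0], 0]])

```text
time_s: 4.57
ee_pos: [433.6, -232.1, 268.0]
ee_rot: [-179.9, 0.3, -13.8]
force: [0.2, -0.9, -0.7]
gripper_width: 29.9
```

Emit:
jog_arm(series=[[[0, 0, 25], [0, 0, 0], 0], [[0, 0, 50], [0, 0, 0], 0], [[5, 10, 75], [0, 0, 0.05], 0], [[15, 35, 90], [0, 0, 0.1], 0], [[28, 65, 95], [0, 0, 0.156], 0]])

```text
time_s: 4.98
ee_pos: [461.9, -167.5, 366.0]
ee_rot: [180.0, -0.0, -4.9]
force: [1.3, -0.5, -0.5]
gripper_width: 30.1
```

```bash
python3 - <<'E'
from h import *
s=telemetry.state();print(s['ee_pos'],s['ee_rot'],s['force'],s['gripper_width'])
f=grab('wrist','w5');grab('scene','s5')
a=cv2.imread('pics/s5.png');cv2.imwrite('pics/c7.png',cv2.resize(a[60:260,180:380],None,fx=3,fy=3,interpolation=cv2.INTER_CUBIC))
E
```

```text
[ 461.91744395 -167.53095046  366.00151266] [ 1.79956765e+02 -1.40135403e-02 -4.92443331e+00] [ 1.26198134 -0.47735057 -0.5436437 ] 30.056427158631895
```

View pics/c7.png

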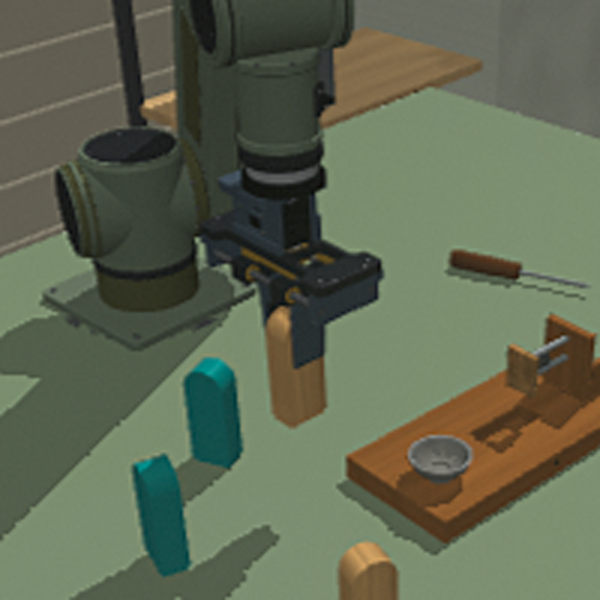

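Emit:
jog_arm(series=[[[17, 35, 0], [0, 0, 0], 0], [[34, 70, 0], [0, 0, 0], 0], [[51, 105, 0], [0, 0, 0], 0], [[68, 140, 0], [0, 0, 0], 0], [[83, 170, 0], [0, 0, 0], 0]])

```text
time_s: 5.5
ee_pos: [546.2, 7.1, 364.2]
ee_rot: [-179.9, 0.1, -4.7]
force: [-0.3, 0.1, -0.1]
gripper_width: 29.8
```

Emit:
jog_arm(series=[[[8, 17, 0], [0, 0, 0], 0], [[16.7, 34, 0], [0, 0, 0], 0], [[16.7, 34, -20], [0, 0, 0], 0], [[16.7, 34, -45], [0, 0, 0], 0], [[16.7, 34, -61], [0, 0, 0], 0]])

```text
time_s: 5.92
ee_pos: [562.3, 41.0, 300.9]
ee_rot: [-179.9, 0.3, -4.7]
force: [-0.4, -0.5, -1.4]
gripper_width: 29.4
```

```bash
python3 - <<'E'
from h import *
s=telemetry.state();print(s['ee_pos'],s['ee_rot'],s['force'],s['gripper_width'])
f=grab('wrist','w6');grab('scene','s6');grab('top','t6')
a=cv2.imread('pics/s6.png');cv2.imwrite('pics/c8.png',cv2.resize(a[100:240,280:420],None,fx=4,fy=4,interpolation=cv2.INTER_CUBIC))
E
```

```text
[562.30672887  40.96834275 300.90025719] [-179.94103725    0.29993469   -4.65198395] [-0.38342043 -0.50218719 -1.43382516] 29.443448243571837
```

View pics/c8.png

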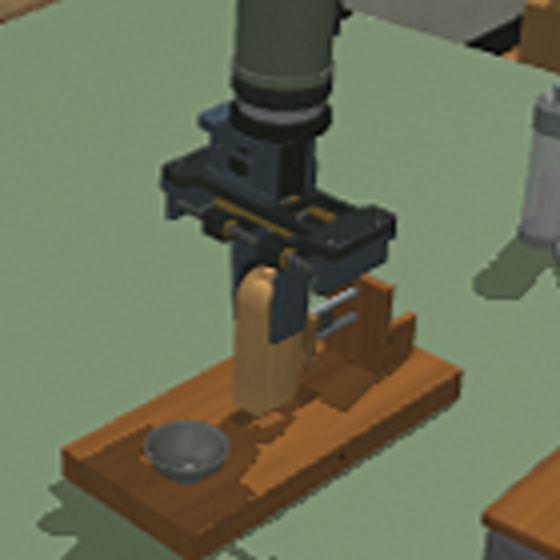

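View pics/w6.png

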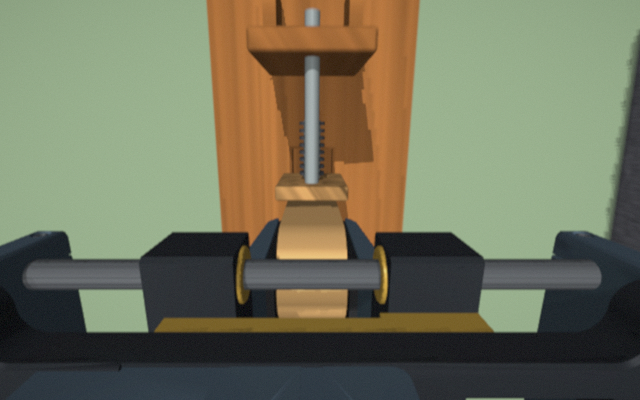

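Emit:
jog_arm(series=[[[-0.8, -4.2, 0], [0, -0.005, -0.004], 0], [[-0.8, -4.2, -4], [0, -0.005, -0.004], 0], [[-0.8, -4.2, -9], [0, -0.005, -0.004], 0], [[-0.8, -4.2, -13], [0, -0.005, -0.004], 0], [[-0.8, -4.2, -16], [0, -0.005, -0.004], 0]])

```text
time_s: 6.48
ee_pos: [561.6, 36.3, 285.7]
ee_rot: [-179.9, 0.0, -4.9]
force: [0.1, -0.3, -1.4]
gripper_width: 29.6
```

Emit:
jog_arm(series=[[[0, 0.4, -3], [0, 0, 0], 0], [[0, 0.4, -6], [0, 0, 0], 0], [[0, 0.4, -9], [0, 0, 0], 0], [[0, 0.4, -12], [0, 0, 0], 0], [[0, 0.4, -13], [0, 0, 0], 0]])

```text
time_s: 6.9
ee_pos: [561.5, 36.7, 272.1]
ee_rot: [-179.9, 0.1, -4.9]
force: [-0.8, 0.3, -1.7]
gripper_width: 29.7
```

Inserting freely. I'll ease down the last 2 mm until the floor pushes back.

Emit:
jog_arm(series=[[[0, 0, -0.6], [0, 0, 0], 0], [[0, 0, -1.2], [0, 0, 0], 0], [[0, 0, -1.8], [0, 0, 0], 0], [[0, 0, -2.2], [0, 0, 0], 0], [[0, 0, -2.2], [0, 0, 0], 0]])

```text
time_s: 7.32
ee_pos: [561.5, 36.7, 270.4]
ee_rot: [-179.9, 0.1, -4.9]
force: [-1.3, 0.1, 3.3]
gripper_width: 30.3
```

Emit:
jog_arm(series=[[[0, 0, -0.4], [0, 0, 0], 0], [[0, 0, -0.8], [0, 0, 0], 0], [[0, 0, -0.8], [0, 0, 0], 0], [[0, 0, -0.8], [0, 0, 0], 0], [[0, 0, -0.8], [0, 0, 0], 0]])

```text
time_s: 7.73
ee_pos: [561.4, 36.7, 270.4]
ee_rot: [-179.9, 0.1, -4.9]
force: [-3.0, -0.0, 6.4]
gripper_width: 29.9
```

```bash
python3 - <<'E'
from h import *
s=telemetry.state();print(s['ee_pos'],s['ee_rot'],s['force'],s['gripper_width'])
f=grab('wrist','w7');grab('scene','s7')
a=cv2.imread('pics/s7.png');A=cv2.resize(a[130:220,310:400],None,fx=6,fy=6,interpolation=cv2.INTER_CUBIC)
cv2.imwrite('pics/c9.png',A)
E
```

```text
[561.37735848  36.74273996 270.43820255] [-1.79905460e+02  5.04645720e-02 -4.93751027e+00] [-3.01314155 -0.02254552  6.43571036] 29.889002598783883
```

View pics/c9.png

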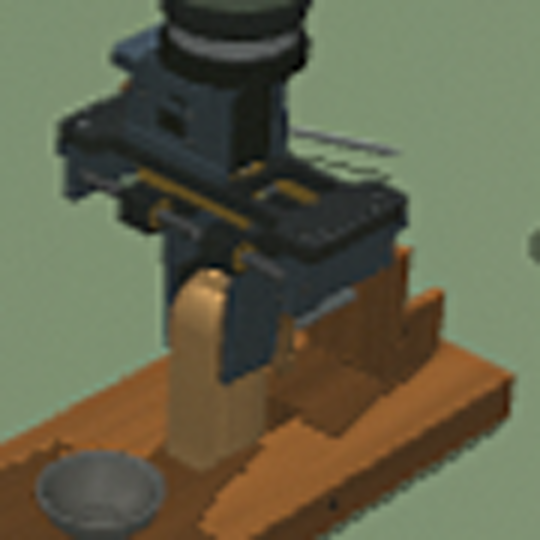

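View pics/w7.png

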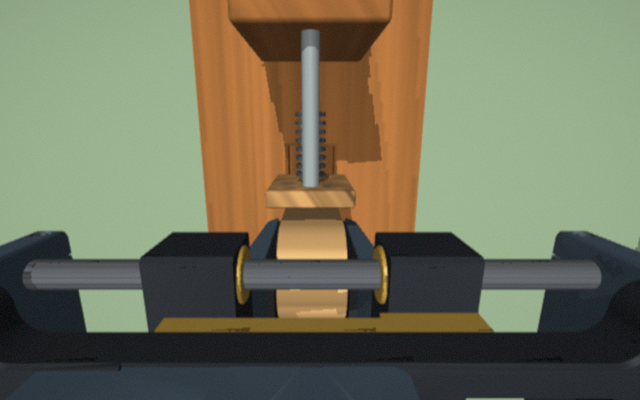

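Emit:
jog_arm(series=[[[-0.1, 0, -0.3], [0, 0, 0], 0], [[0.05, 2, -0.3], [0, 0, 0], 0], [[0.2, 4, -0.3], [0, 0, 0], 0], [[0.4, 6, -0.3], [0, 0, 0], 0], [[0.5, 7, -0.3], [0, 0, 0], 0]])

```text
time_s: 8.25
ee_pos: [562.2, 43.8, 270.4]
ee_rot: [-179.9, -0.0, -4.9]
force: [-0.7, -3.5, 4.7]
gripper_width: 29.4
```

Emit:
jog_arm(series=[[[0, 0.5, -0.1], [0, 0, 0], 0], [[0.1, 1, -0.1], [0, 0, 0], 0], [[0.15, 1.5, -0.1], [0, 0, 0], 0], [[0.2, 2, -0.1], [0, 0, 0], 0], [[0.2, 2, -0.1], [0, 0, 0], 0]])

```text
time_s: 8.67
ee_pos: [562.4, 45.7, 270.4]
ee_rot: [-180.0, -0.0, -4.9]
force: [-0.5, -3.0, 5.4]
gripper_width: 29.6
```

```bash
python3 - <<'E'
from h import *
s=telemetry.state();print(s['ee_pos'],s['ee_rot'],s['force'],s['gripper_width'])
f=grab('wrist','w8')
a=cv2.imread('pics/w8.png');A=cv2.resize(a[100:260,250:370],None,fx=5,fy=5,interpolation=cv2.INTER_CUBIC)[:600]
cv2.imwrite('pics/c10.png',A)
E
```

```text
[562.38477348  45.67236341 270.43208792] [-1.79960349e+02 -2.27743366e-02 -4.90456398e+00] [-0.53949467 -2.96030553  5.4189667 ] 29.58666353706453
```

View pics/c10.png

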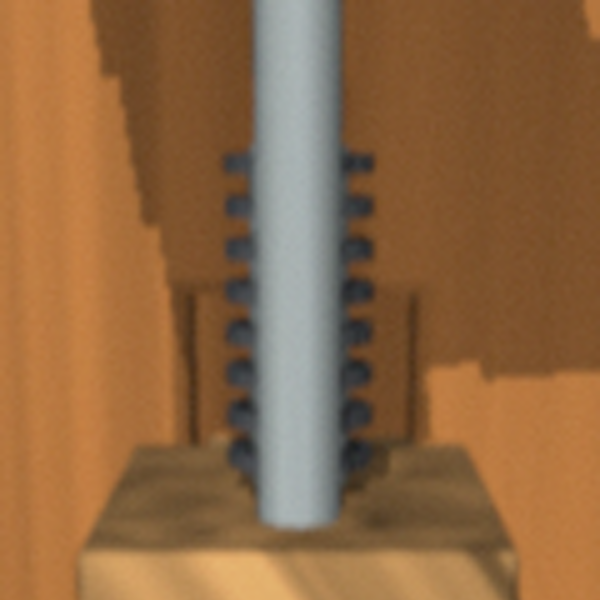

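Emit:
jog_arm(series=[[[0, 0.4, 0.3], [0, 0, 0], 0], [[0, 0.8, 0.3], [0, 0, 0], 0], [[0.1, 1.2, 0.3], [0, 0, 0], 0], [[0.15, 1.6, 0.3], [0, 0, 0], 0], [[0.17, 2, 0.3], [0, 0, 0], 0]])

```text
time_s: 9.13
ee_pos: [562.5, 47.7, 270.5]
ee_rot: [-180.0, -0.0, -4.9]
force: [-0.2, -1.9, 0.4]
gripper_width: 29.9
```

Emit:
jog_arm(series=[[[0, 0.4, 0], [0, 0, 0], 0], [[0, 0.8, 0], [0, 0, 0], 0], [[0.1, 1.2, 0], [0, 0, 0], 0], [[0.15, 1.6, 0], [0, 0, 0], 0], [[0.17, 2, 0], [0, 0, 0], 0]])

```text
time_s: 9.55
ee_pos: [562.7, 49.5, 270.4]
ee_rot: [-180.0, 0.0, -4.9]
force: [-0.4, -3.9, 1.4]
gripper_width: 29.9
```

Emit:
jog_arm(series=[[[0.1, 1, 0], [0, 0, 0], 0], [[0.2, 2, 0], [0, 0, 0], 0], [[0.3, 3, 0], [0, 0, 0], 0], [[0.35, 4, 0], [0, 0, 0], 0], [[0.35, 4, 0], [0, 0, 0], 0]])

```text
time_s: 9.97
ee_pos: [563.0, 53.1, 270.5]
ee_rot: [179.9, -0.0, -4.9]
force: [-1.3, -6.3, 2.4]
gripper_width: 30.1
```

```bash
python3 - <<'E'
from h import *
s=telemetry.state();print(s['ee_pos'],s['ee_rot'],s['force'],s['gripper_width'])
f=grab('wrist','w9');grab('scene','s9')
a=cv2.imread('pics/w9.png');b=cv2.imread('pics/w8.png');c=cv2.imread('pics/w7.png')
A=np.hstack([cv2.resize(i[150:270,262:362],None,fx=2.6,fy=5,interpolation=cv2.INTER_CUBIC) for i in(c,b,a)])
cv2.imwrite('pics/c11.png',A)
E
```

```text
[563.03211441  53.0703188  270.47920302] [ 1.79917140e+02 -2.77699256e-04 -4.86470767e+00] [-1.26837921 -6.28425014  2.36030378] 30.105760342954955
```

View pics/c11.png

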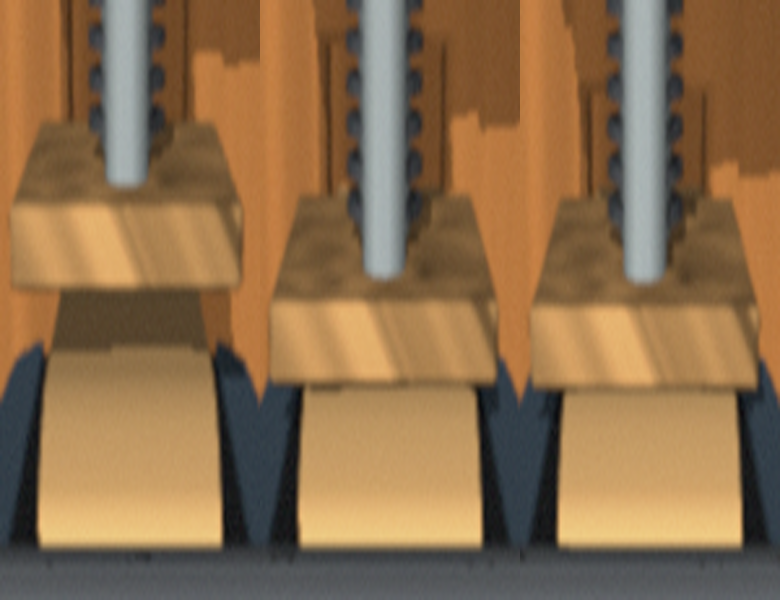

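```bash
python3 - <<'E'
from h import *
yd=np.array([.0849,.9964,0]);o=np.array([562.8,50,0])
for n,rb,rf in(('w7',203,288),('w8',302,384),('w9',305,388)):
    W=load(n);u=311
    B=[float((onz(W,(u,r/5+149.6),111)-o)@yd) for r in(rb,rf)]
    print(n,np.round(B,2),'tcp',round(float((W['state']['ee_pos']-o)[:2]@yd[:2]),2),W['state']['force'].round(1))
E
```

```text
w7 [26.57 18.89] tcp -13.33 [-3.  -0.   6.4]
w8 [26.44 18.8 ] tcp -4.35 [-0.5 -3.   5.4]
w9 [33.26 25.51] tcp 3.08 [-1.3 -6.3  2.4]
```

Deflection is now about 6.7 mm and Fy is −6.3 N, which agree with each other. It needs about 3.3 mm more.

Emit:
jog_arm(series=[[[0.1, 1, -0.05], [0, 0, 0], 0], [[0.2, 2, -0.05], [0, 0, 0], 0], [[0.25, 3, -0.05], [0, 0, 0], 0], [[0.3, 3.6, -0.05], [0, 0, 0], 0], [[0.3, 3.6, -0.05], [0, 0, 0], 0]])

```text
time_s: 10.48
ee_pos: [563.3, 55.7, 270.5]
ee_rot: [179.8, 0.0, -4.8]
force: [-0.3, -8.7, 3.6]
gripper_width: 29.8
```

```bash
python3 - <<'E'
from h import *
s=telemetry.state();print(s['ee_pos'],s['ee_rot'],s['force'],s['torque'],s['gripper_width'])
f=grab('wrist','w10');grab('scene','s10');grab('top','t10')
s=telemetry.state();print(s['ee_pos'],s['force'])
a=cv2.imread('pics/w10.png');
A=cv2.resize(a[150:270,262:362],None,fx=5,fy=5,interpolation=cv2.INTER_CUBIC)
cv2.imwrite('pics/c12.png',A)
a=cv2.imread('pics/s10.png');cv2.imwrite('pics/c13.png',cv2.resize(a[130:230,300:400],None,fx=6,fy=6,interpolation=cv2.INTER_CUBIC))
E
```

```text
[563.26075327  55.72923989 270.53387248] [ 1.79775553e+02  1.80388105e-03 -4.83226563e+00] [-0.25401074 -8.68806701  3.55334631] [-1.53822799  0.16672982 -0.05729351] 29.766039609451397
[563.23081313  55.69033096 270.51490099] [-0.41924577 -9.4186513   2.71902241]
```

View pics/c12.png

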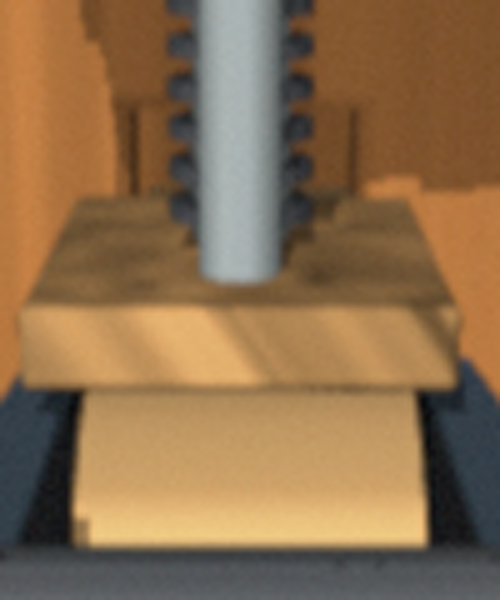

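View pics/c13.png

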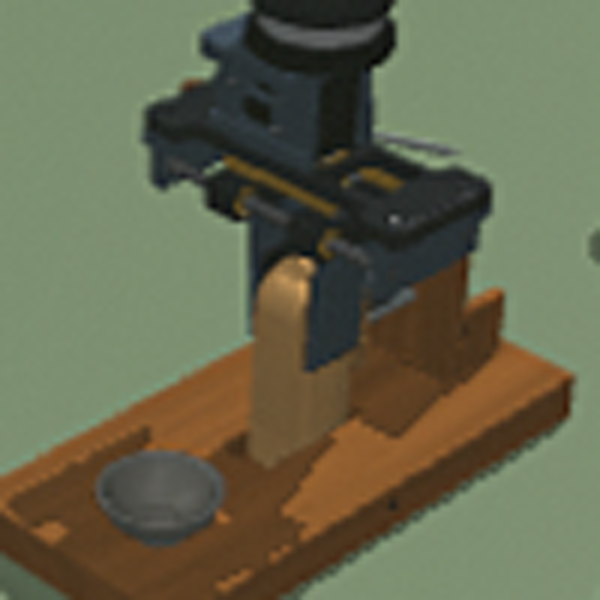

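View pics/t10.png

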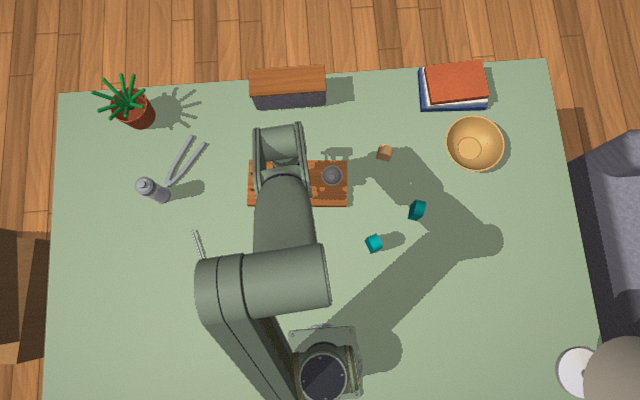

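```bash
python3 - <<'E'
from h import *
yd=np.array([.0849,.9964,0]);o=np.array([562.8,50,0])
for n,rb,rf in(('w9',305,388),('w10',305,389)):
    W=load(n);u=311
    B=[float((onz(W,(u,r/5+149.6),111)-o)@yd) for r in(rb,rf)]
    print(n,np.round(B,2),'tcp',round(float((W['state']['ee_pos']-o)[:2]@yd[:2]),2),W['state']['force'].round(1),W['state']['ee_rot'])
E
```

```text
w9 [33.26 25.51] tcp 3.08 [-1.3 -6.3  2.4] [ 1.79917140e+02 -2.77699256e-04 -4.86470767e+00]
w10 [35.54 27.7 ] tcp 5.75 [-0.3 -8.7  3.6] [ 1.79775553e+02  1.80388105e-03 -4.83226563e+00]
```

Emit:
jog_arm(series=[[[0.05, 0.5, -0.1], [0.003, 0, 0], 0], [[0.1, 1.0, -0.1], [0.006, 0, 0], 0], [[0.12, 1.4, -0.1], [0.006, 0, 0], 0], [[0.12, 1.4, -0.1], [0.006, 0, 0], 0], [[0.12, 1.4, -0.1], [0.006, 0, 0], 0]])

```text
time_s: 11.05
ee_pos: [563.3, 55.9, 270.5]
ee_rot: [179.9, 0.0, -4.8]
force: [0.1, -9.9, 2.4]
gripper_width: 29.6
```

```bash
python3 - <<'E'
from h import *
s=telemetry.state();print(s['ee_pos'],s['ee_rot'],s['force'],s['gripper_width'])
f=grab('wrist','w11')
fs=[]
for i in range(6):
    grab('scene','tmp'); fs.append(telemetry.state()['force'])
print(np.array(fs).round(1))
s=telemetry.state();print(s['ee_pos'],s['time_s'])
a=cv2.imread('pics/w11.png');
A=cv2.resize(a[150:270,262:362],None,fx=5,fy=5,interpolation=cv2.INTER_CUBIC)
cv2.imwrite('pics/c14.png',A)
g=cv2.cvtColor(A,cv2.COLOR_BGR2GRAY).astype(float)[:,60:160].mean(1);
for r in range(280,400,3): print(r,int(g[r]),end='; ')
E
```

```text
[563.33891402  55.88880619 270.47414781] [ 1.79942939e+02  2.95764531e-02 -4.79734781e+00] [ 0.09877423 -9.94032184  2.38060551] 29.595035953187896
[[ -0.4 -10.1   2.4]
 [ -1.2 -10.    2.6]
 [ -0.6  -9.9   3.6]
 [ -0.4 -10.5   3.2]
 [  0.   -9.9   2.9]
 [ -0.2 -10.8   2.3]]
[563.34175759  55.84780865 270.47469443] 11.4
280 99; 283 99; 286 98; 289 98; 292 99; 295 98; 298 100; 301 104; 304 119; 307 137; 310 152; 313 163; 316 165; 319 167; 322 166; 325 166; 328 165; 331 164; 334 164; 337 164; 340 163; 343 162; 346 162; 349 161; 352 161; 355 161; 358 161; 361 160; 364 159; 367 159; 370 159; 373 159; 376 159; 379 153; 382 141; 385 121; 388 102; 391 95; 394 99; 397 110;
```

View pics/c14.png

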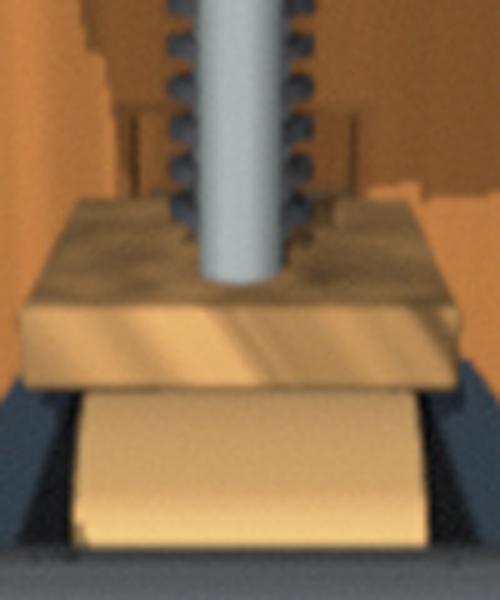

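```bash
python3 - <<'E'
from h import *
yd=np.array([.0849,.9964,0]);o=np.array([562.8,50,0])
def edges(n):
    a=cv2.imread('pics/%s.png'%n);A=cv2.resize(a[150:270,262:362],None,fx=5,fy=5,interpolation=cv2.INTER_CUBIC)
    g=cv2.GaussianBlur(cv2.cvtColor(A,cv2.COLOR_BGR2GRAY).astype(np.float32),(1,9),0)[:,80:160].mean(1);d=np.gradient(g)
    rb=180+d[180:330].argmax(); rf=rb+60+d[rb+60:rb+110].argmin(); return rb,rf
for n in('w7','w8','w9','w10','w11'):
    W=load(n);rb,rf=edges(n);u=285
    B=[float((onz(W,(u,r/5+149.6),111)-o)@yd) for r in(rb,rf)]
    print(n,rb,rf,np.round(B,2),'tcp',round(float((W['state']['ee_pos']-o)[:2]@yd[:2]),2))
E
```

```text
w7 205 286 [26.4  19.08] tcp -13.33
w8 301 381 [26.54 19.09] tcp -4.35
w9 306 383 [33.16 25.98] tcp 3.08
w10 306 384 [35.44 28.16] tcp 5.75
w11 306 384 [36.05 28.77] tcp 5.91
```

```bash
python3 - <<'E'
from h import *
s=telemetry.state();print(s['time_s'],s['force'],s['gripper_width'],s['ee_rot'])
print(env.job_done())
E
```

```text
11.4 [ -0.16096234 -10.77554869   2.33286349] 29.999548935400117 [ 1.79944131e+02  2.80704148e-02 -4.80290821e+00]
the job is handed in; nothing more can be done
None
```

I stood the taller pale post in the slot, fully down and about 9–10 mm clear of the cork. I then slid it along and left it gripped at 45 N and pushing on the cork. The job was handed in at 11.4 s.

- **Push:** Fy read −9.9 to −10.8 N while holding. The wrist camera put the stop 9.6–9.7 mm back, well short of its 20 mm travel. I think the small difference is friction on the slot floor and sensor noise.
- **Seating and grip:** the post stopped on the slot floor where expected, and a light downward force of 2–4 N remained. The tool was within 0.1° of vertical, and the opening read about 30 mm. By design the fingers stay about 7 mm clear of the cork; I did not measure that gap separately.
- **Everything else:** the other objects I could see in the last top view were where they began. The arm hid part of the driver in that view.

No check failed.

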